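Make up two sample kits for the metal-analysis bench

TASK

Make up the two kits from the stock on the bench. The blue tray gets the copper disc and the brass-yellow disc, one in each round well, and the thin steel plate lying flat in its rectangular bay; the orange tray gets the dark iron disc in its round well and the wooden-handled brush lying in its long trough. The plate cannot be gripped where it lies between the rails of its holder: slide it part-way out over the open front end first, then take it there; leave the plain silver disc and the white jar where they are.

Things in the scene. Friction and masses are not known exactly. Their poses are not given: they have to be found in the camera images.
- blue_tray: Tray with blue foam, 132 x 148 x 14.5 mm, recesses floored in black, fixed. Origin: centre of the underside; x, y along the 132, 148 mm sides. Foam top and rim 14 to 14.5 mm above the bench. Two round wells, 55 mm across, centred at (-31, +38) and (+31, +38) mm, floor 5 mm above the bench. Rectangular bay, 114 mm along x by 64 mm along y, centred at (0, -33) mm, floor 8 mm above the bench.
- orange_tray: Tray with orange foam, 168 x 116 x 14.5 mm, recesses floored in black, fixed. Origin: centre of the underside; x, y along the 168, 116 mm sides. Foam top and rim 14 to 14.5 mm above the bench. Round well, 55 mm across, centred at (0, +23) mm, floor 5 mm above the bench. Long trough, 150 mm along x by 36 mm along y, centred at (0, -32) mm, floor 6 mm above the bench.
- plate_holder: Grey block, fixed, 140 (x) x 70 (y) mm, floor 30 mm above the bench; two dark rails, to 39 mm, along x leave a channel 50 mm wide, open at both ends. Origin: centre of the underside. Front end: x = -70 mm, towards the robot. To slide the plate out, push its rear (+x) edge with the shut fingertips in the channel; it slides freely. It tips off once its middle passes the front end.
- plate_mid (a point): Centre of the thin bright steel plate, 96 x 46 x 5 mm, 0.1 kg, with a 16 mm hole in its middle; x along its length, y across, z up. It starts in the channel of the holder, lying on its floor, front edge 4 to 20 mm inside the front end; its centre is then 32.5 mm above the bench.
- copper_disc_mid (a point): Centre of the pinkish copper-coloured metal disc, 30 mm across, 22 mm high, standing on the bench; z along its axis.
- brass_disc_mid (a point): Centre of the pale yellow, brass-coloured metal disc, 36 mm across, 30 mm high, standing on the bench; z along its axis.
- iron_disc_mid (a point): Centre of the dark grey iron disc, 40 mm across, 31 mm high, standing on the bench; z along its axis.
- silver_disc_mid (a point): Centre of the plain silver-coloured steel disc, 36 mm across, 32 mm high, standing among the others on the bench (not part of either kit; more silver discs stand far to the left); z along its axis.
- brush_handle (a point): Middle of the round handle (on its axis, 8 mm above the bench) of the brush: brown wooden handle 17 mm thick, pale bristles, 132 mm long over all. y runs along the brush to the handle's end: the handle reaches 50 mm to +y and 50 mm to -y, ferrule and bristles a further 32 mm to -y; the middle of the whole length is 16 mm to -y.
- jar_mid (a point): Centre of the white screw-cap jar standing on the bench, 36 mm across, 69 mm high; not part of either kit.
There are look-alikes about, which are no part of the job. What is shaped like the part that bears brass_disc_mid but purple or turquoise is not meant.

How it is judged:
By the outcome, as a careful person would: the job done as asked, in the order asked, and still so for the second after the job is handed in, with the robot touching nothing.
It also fails if it takes over 128 s, if anything falls off the work surface, if the arm or the gripper's body presses on something with over 40 N, if the wrist force passes 120 N, or if a joint passes its speed limit or range.

ROBOT

A 6-joint arm with a two-finger parallel gripper is mounted at the origin on a cart in front of the work surface, level with it; the furniture and walls round the work are solid. World frame = base frame: x ahead of the robot, y to its left, z up, the work surface at z = 0. Lengths are in mm, angles in rad, forces in N, time in s.
With the tool pointing down it reaches from about 275 to 750 mm from the base axis. Payload 10.2 kg.
Tool frame: the origin (TCP) lies at the very end of the fingers, on their centre line; the grasp point (between the pads) lies 19 mm behind it; z points along the fingers, x is the direction in which the jaws open and shut, and the axes are right-handed (so a half turn about z gives the same grasp; the last joint's range is limited). The gripper opens to 85 mm and grips with 20 to 120 N. Pads are 22 mm wide; open, the fingers measure 114 mm over their backs; the gripper's body (76 mm by 85 mm) begins 54 mm behind the grasp point. The pads swing forward as they close: fully open they stand 13 mm farther back than shut.
Start: joints at [0.904, 0.313, 1.498, -0, 1.331, -0.223], TCP at [225.435, 474.142, 231.294] pointing down, gripper open.
Joint ranges: [-2.94, 2.94], [-0.97, 2.17], [0.19, 2.56], [-1.23, 4.37], [0.02, 3.11], [-2.88, 2.88]. Speed limits (rad/s): [2.39, 2.39, 3.01, 3.14, 3.14, 3.14].

INTERFACE

Orientations are given as a unit quaternion [w, x, y, z].
In Python, from rig import telemetry, capture, camera_model, finish_job gives the robot as it stands.
- The arm moves only by the shell command python3 -m inch 'ROWS' [FORCE]. ROWS is JSON, a list of rows, each a list of 5 numbers: the shift along the tool's x, y, z in m, then the turn about the tool's z in rad, then the finger opening in m, from 0 to 0.0854. A call has exactly 5 rows; each row shifts and turns the pose as measured when the row begins, along the tool's axes as they then stand; what a row does not reach is not made up. A row lasts 1/12 s, in which the tool goes at most 41.7 mm and 7.16 degrees, less where a joint would pass 70% of its speed; a pose out of reach is approached as far as the arm can. A call with a gripper value outside its range is refused whole. The fingers move at their own pace and stop on an object; FORCE is the grip in N (left out, the last holds). Time passes only in rows, so rows that do not move let the fingers close, or fill a call up. It gives the time, the measured TCP pose, the force and the opening at its end, in the units of the state.
- telemetry.sense(): the state, without advancing time (a new reading comes with each control period).
- capture(name): name is "scene" or "top" or "wrist"; returns the picture (420x560x3 uint8, blue, green, red); there is no depth.
- camera_model(name): a dict with "mtx" (3x3 intrinsics, pixels), "camera_from_world" (4x4, takes a point from world to camera coordinates). Camera axes: x right, y down, z forward; pixel columns grow to the right and rows downward; lengths in mm; the calibration is good to about 2 mm. A picture is of the moment at which its call begins: read the wrist's pose just before it. camera_model takes no time and is no camera call; for the wrist camera it gives the pose at the moment of the call.
- finish_job(): hands the job in, once; it reports no verdict.
The state is a dict: "time_s": time; "joints": joint angles; "dq": joint speeds; "tau": joint torques, N m; "eef_pos": TCP position; "ee_rot": TCP orientation; "force": force on the tool from outside, world axes, zero at the start; "wrist_torque": the same for the moment, N m; "grip_width": opening from 0.0 (shut) to 1.0 (fully open).
Only numpy, scipy, OpenCV 4.12 (cv2) and the standard library are available. Lean on these libraries where they do the work, as an engineer would, in place of code of your own. Each camera call takes 0.05 s, during which the arm holds its last target. There are 200 camera calls.

## Working session

There is one attempt and no reset: what is moved stays moved. The work goes in short steps, Python scripts to look and compute and a shell command to move; the robot and the scene stay as the last step left them, time stands still between calls to the robot, and variables do not carry over. Pictures are saved under pics/ and viewed, about 12 in all and at most 16, crops included, and the job is handed in when it is done.

```bash
ls; mkdir -p pics; python3 - <<'E'
from rig import telemetry,capture,camera_model
import cv2,numpy as np
for n in("top","scene"):
    cv2.imwrite(f"pics/{n}0.png",cv2.resize(capture(n),None,fx=1.4,fy=1.4,interpolation=cv2.INTER_CUBIC))
    m=camera_model(n); print(n,m['mtx'],np.round(m['camera_from_world'],3))
print(telemetry.sense())
E
```

```text
pics
top [[429.53636857   0.         283.3522426 ]
 [  0.         429.53636857 210.22314739]
 [  0.           0.           1.        ]] [[ 2.50000e-02 -1.00000e+00 -1.90000e-02  1.94190e+01]
 [-9.96000e-01 -2.30000e-02 -9.10000e-02  4.79133e+02]
 [ 9.10000e-02  2.10000e-02 -9.96000e-01  9.91069e+02]
 [ 0.00000e+00  0.00000e+00  0.00000e+00  1.00000e+00]]
scene [[480.57044717   0.         280.59941689]
 [  0.         480.57044717 207.2365524 ]
 [  0.           0.           1.        ]] [[-6.23000e-01 -7.82000e-01  1.80000e-02  3.12291e+02]
 [-4.28000e-01  3.22000e-01 -8.45000e-01  2.29178e+02]
 [ 6.54000e-01 -5.34000e-01 -5.35000e-01  6.72646e+02]
 [ 0.00000e+00  0.00000e+00  0.00000e+00  1.00000e+00]]
{'time_s': 0.1, 'joints': array([ 9.03620533e-01,  3.13377279e-01,  1.49833653e+00,  3.34136969e-06,
        1.33100300e+00, -2.23407916e-01]), 'dq': array([ 0.00129661, -0.0016268 , -0.00197634,  0.00034642, -0.00078721,
        0.00028243]), 'tau': array([ 2.03864431e-03, -4.12905121e+01, -2.60143876e+01, -1.64634002e-04,
        3.03731336e-03, -4.51874212e-05]), 'eef_pos': array([225.27972426, 473.96354505, 230.81013957]), 'ee_rot': array([ 1.85970865e-04,  8.45383254e-01,  5.34159936e-01, -5.30418748e-04]), 'force': array([ 0.60864673, -0.46773689,  0.50263175]), 'wrist_torque': array([-0.05436421,  0.01326772, -0.04212654]), 'grip_width': 0.9973979748287043}
```

View pics/top0.png

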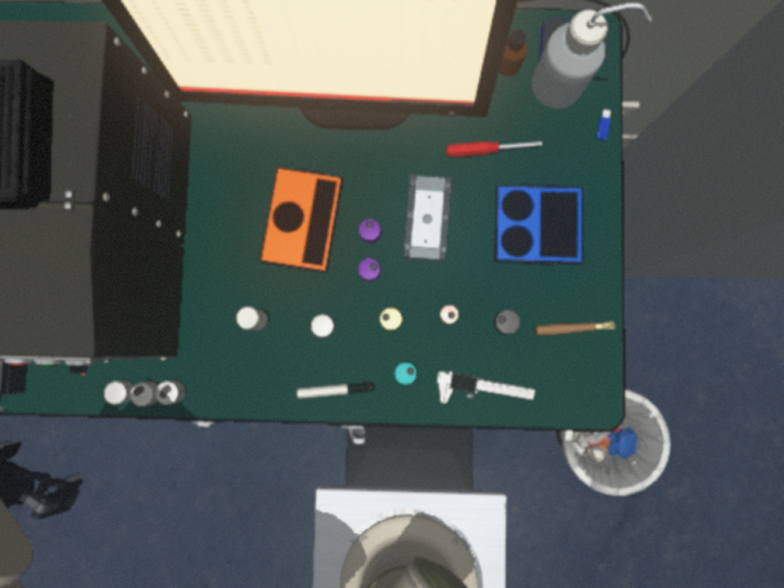

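View pics/scene0.png

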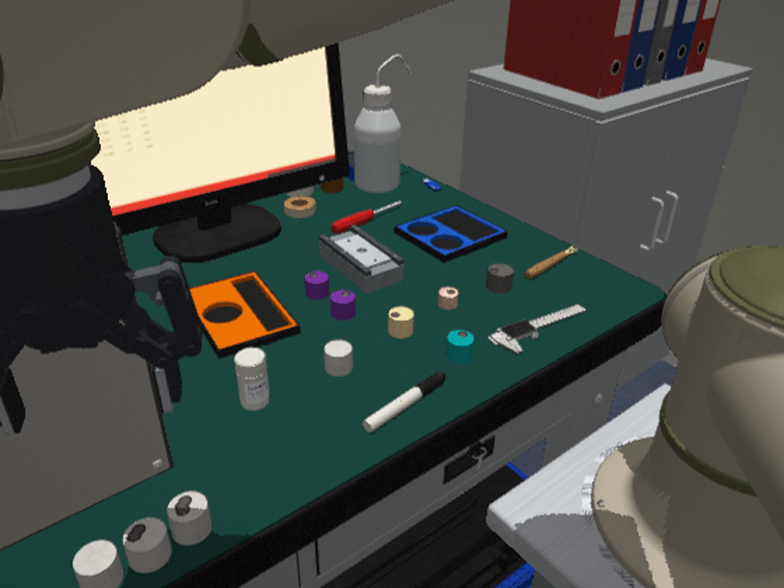

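Candidates in the top view (1.4x pixels):
- **Brass:** pale yellow (391,319). Look-alikes are purple at (369,230) and (369,268), and turquoise at (405,373).
- **Copper:** pinkish (450,315).
- **Iron:** dark grey (508,322). The grey ones at far left (143,393) are not part of the job.
- **Silver:** (322,326), stays. The jar at (250,318) also stays.
- **Brush:** brown (575,328). The marker, screwdriver and caliper are not meant.

Next, one close crop to check this.

```bash
cat > h.py <<'E'
from rig import telemetry,capture,camera_model
import cv2,numpy as np
from scipy.spatial.transform import Rotation as R
def ray(n,px,z,m=None):
    m=m or camera_model(n); T=m['camera_from_world']; o=-T[:3,:3].T@T[:3,3]
    d=T[:3,:3].T@np.linalg.inv(m['mtx'])@[px[0],px[1],1]
    return (o+d*(z-o[2])/d[2])[:2]
def proj(n,P,m=None):
    m=m or camera_model(n); c=m['camera_from_world']@np.append(P,1.); p=m['mtx']@c[:3]; return p[:2]/p[2]
def tcp():
    s=telemetry.sense(); w,x,y,z=s['ee_rot']; r=R.from_quat([x,y,z,w]).as_matrix()
    return s,s['eef_pos'],np.arctan2(r[1,0],r[0,0]),r
def go(P,yaw):   # remaining shift in tool axes (mm) and turn (rad)
    s,p,y,r=tcp(); d=r.T@(np.array(P)-p); t=-(yaw-y); t=(t+np.pi/2)%np.pi-np.pi/2
    print('t',round(s['time_s'],2),'at',p.round(1),'yaw',round(y,3),'| go',d.round(1),'turn',round(t,3),'grip',round(s['grip_width'],3),'F',s['force'].round(1))
E
python3 - <<'E'
from h import *
im=capture("top")[110:300,175:455]
cv2.imwrite("pics/topc.png",cv2.resize(im,None,fx=2.8,fy=2.8,interpolation=cv2.INTER_CUBIC))
E
```

```text
(no output)
```

View pics/topc.png

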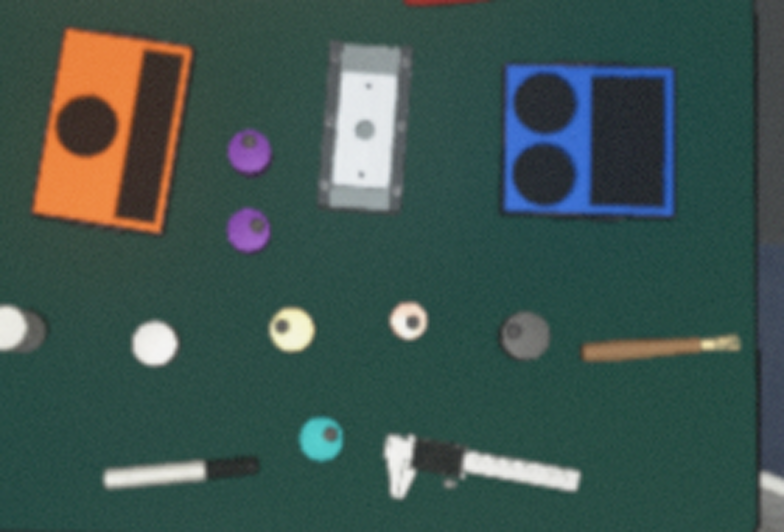

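The choice holds: brass (292,329), copper (409,320), iron (526,335), brush from (583,352) to (740,342), holder hole (365,129). Trays are as described.

```bash
python3 - <<'E'
from h import *
m=camera_model("top")
f=lambda p,z: ray("top",(p[0]/2.8+175+ -0.3,p[1]/2.8+110-0.3),z,m)
for n,p,z in [("brass",(292,329),30),("copper",(409,320),22),("iron",(526,335),31),("silver",(155,343),32),("brushend",(583,352),8),("brushtip",(740,342),8),
 ("bw+x",(545,101),14),("bw-x",(544,174),14),("bay",(628,141),14),("ow",(87,126),14),("platehole",(365,129),35),("teal",(321,438),30),("purp",(248,230),30),("purp2",(249,152),30)]: print(n,f(p,z).round(1))
def box(n,c,z):
    P=np.array([f(p,z) for p in c]); print(n,P.mean(0).round(1),"sides",[round(float(np.linalg.norm(P[i]-P[(i+1)%4])),1) for i in range(4)],"ang of long-vertical",np.round([np.arctan2(*(P[0]-P[3])[::-1]),np.arctan2(*(P[1]-P[2])[::-1])],3),
     "front",((P[2]+P[3])/2).round(1))
box("blue",[(505,65),(674,68),(672,216),(501,213)],14)
box("orange",[(66,29),(193,46),(162,233),(33,213)],14)
box("trough",[(145,49),(184,54),(155,222),(114,215)],14)
box("holder",[(330,41),(411,45),(400,212),(318,207)],35)
box("plate",[(341,72),(396,74),(389,188),(333,185)],35)
w=camera_model("wrist");T=w['camera_from_world'];s,p,y,r=tcp()
print(w['mtx']); print("cam in tool", r.T@(-T[:3,:3].T@T[:3,3]-p)); print(r.T@T[:3,:3].T)
E
```

```text
brass [437.8  40.1]
copper [448.2 -57.6]
iron [ 437.5 -154. ]
silver [423.3 153.8]
brushend [ 425.5 -205.9]
brushtip [ 437.1 -337.9]
bw+x [ 639.5 -171.3]
bw-x [ 576.1 -170.9]
bay [ 606.2 -242.2]
ow [609.4 222. ]
platehole [607.2 -17. ]
teal [348.4  13.8]
purp [520.1  79.3]
purp2 [586.5  80.4]
blue [ 606.3 -208.1] sides [144.6, 128.3, 144.7, 128.7] ang of long-vertical [-0.016 -0.016] front [ 542. -207.]
orange [606.8 198.9] sides [111.8, 165.2, 112.4, 163.4] ang of long-vertical [-0.131 -0.128] front [525.3 209.5]
trough [603.2 167.6] sides [34.2, 148.6, 35.8, 147.3] ang of long-vertical [-0.144 -0.134] front [529.9 177.9]
holder [610.  -16.7] sides [68.6, 142.9, 68.6, 142.3] ang of long-vertical [-0.047 -0.047] front [538.8 -13.4]
plate [606.8 -16.8] sides [46.4, 97.5, 46.9, 96.8] ang of long-vertical [-0.047 -0.042] front [558.3 -14.7]
[[304.04533131   0.         282.79195479]
 [  0.         304.04533131 211.0024465 ]
 [  0.           0.           1.        ]]
cam in tool [  -0.77451441  -68.2665102  -142.89294092]
[[ 9.99999973e-01  1.36372199e-04 -1.89878091e-04]
 [-8.00582998e-05  9.62882446e-01  2.69921079e-01]
 [ 2.19640012e-04 -2.69921057e-01  9.62882431e-01]]
```

```bash
python3 -m inch '[[0,0,0,-0.111,0.06],[0,0,0,-0.111,0.06],[0,0,0,-0.111,0.06],[0,0,0,-0.111,0.06],[-0.03,0,0,0,0.06]]' 60
python3 -m inch '[[-0.038,0.016,0,0,0.06],[-0.038,0.016,0,0,0.06],[-0.038,0.016,0,0,0.06],[-0.038,0.016,0,0,0.06],[-0.038,0.016,0,0,0.06]]'
python3 -m inch '[[-0.038,0.016,0,0,0.06],[-0.038,0.016,0,0,0.06],[-0.038,0.016,0,0,0.06],[-0.038,0.016,0,0,0.06],[-0.038,0.016,0,0,0.06]]'
python3 -c "
from h import *
go((448,-57.6,120),1.571)"
```

```text
time_s: 0.57
eef_pos: [225.5, 445.4, 229.1]
ee_rot: [-0.0, 0.699, 0.715, -0.002]
force: [0.2, 0.0, 0.3]
grip_width: 0.704
time_s: 0.98
eef_pos: [308.0, 254.0, 227.7]
ee_rot: [-0.0, 0.695, 0.719, -0.003]
force: [1.5, 0.7, 0.9]
grip_width: 0.698
time_s: 1.4
eef_pos: [392.8, 63.3, 228.2]
ee_rot: [-0.0, 0.694, 0.72, -0.002]
force: [1.6, 0.7, -0.6]
grip_width: 0.703
t 1.4 at [392.8  63.3 228.2] yaw 1.607 | go [-122.5   51.2  108.4] turn 0.036 grip 0.703 F [ 1.6  0.7 -0.6]
```

```bash
python3 -m inch '[[-0.031,0.013,0.025,0.036,0.06],[-0.031,0.013,0.025,0,0.06],[-0.031,0.013,0.025,0,0.06],[-0.03,0.012,0.025,0,0.06],[0,0,0,0,0.06]]'
python3 - <<'E'
from h import *
go((448,-57.6,11),1.571)
m=camera_model("wrist"); im=capture("wrist"); cv2.imwrite("pics/w1.png",im); np.save("w1.npy",np.array([m['mtx'],m['camera_from_world'][:3,:3],np.tile(m['camera_from_world'][:3,3],(3,1))]))
print("pred copper",proj("wrist",(448.2,-57.6,22),m),"brass",proj("wrist",(437.8,40.1,30),m),"iron",proj("wrist",(437.5,-154,31),m),"plate hole",proj("wrist",(607.2,-17,35),m),"well",proj("wrist",(576,-171,14),m),proj("wrist",(639.5,-171,14),m))
E
```

```text
time_s: 1.82
eef_pos: [446.4, -67.1, 130.0]
ee_rot: [0.003, 0.71, 0.704, -0.001]
force: [-0.7, 1.6, -0.9]
grip_width: 0.705
t 1.82 at [446.4 -67.1 130. ] yaw 1.561 | go [ 10.1   1.1 118.9] turn -0.01 grip 0.705 F [-0.7  1.6 -0.9]
pred copper [295.43807527 210.61061486] brass [415.11489223 200.15916434] iron [178.36693126 201.92223442] plate hole [338.01596399 373.88419908] well [181.42446588 332.32377709] [187.46089093 383.59089766]
```

View pics/w1.png

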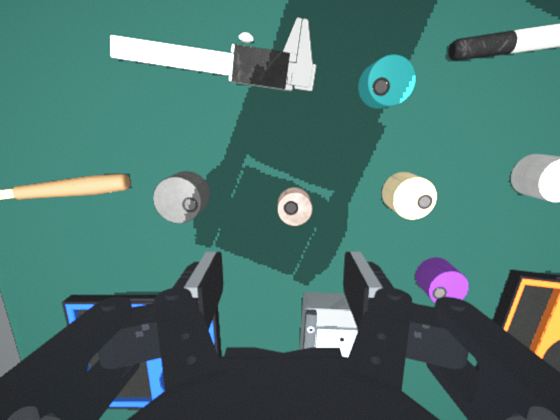

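The wrist view confirms pinkish copper at (293,206), with pale brass at (410,195), iron at (180,198) and purple at (440,280). The prediction was (295,211), so it agrees within about 4 mm in x. I'll go to x ≈ 446.

```bash
python3 -c "
from h import *
a=np.load('w1.npy');m=dict(mtx=a[0],camera_from_world=np.vstack([np.c_[a[1],a[2][0]],[0,0,0,1]]))
print(ray('wrist',(293.5,206.5),22,m),ray('wrist',(411,194),30,m),ray('wrist',(179,199),31,m))"
python3 -m inch '[[0.009,0,0.025,-0.01,0.06],[0,0,0.025,0,0.06],[0,0,0.025,0,0.06],[0,0,0.024,0,0.06],[0,0,0.01,0,0.06]]'
python3 -m inch '[[0,0,0.008,0,0.06],[0,0,0,0,0.06],[0,0,0,0,0.06],[0,0,0,0,0.0],[0,0,0,0,0.0]]' 60
python3 -m inch '[[0,0,0,0,0.0],[0,0,0,0,0.0],[0,0,0,0,0.0],[0,0,0,0,0.0],[0,0,0,0,0.0]]'
```

```text
[444.5430179  -59.26007851] [432.60620345  36.19376258] [ 435.04018599 -153.22571427]
time_s: 2.28
eef_pos: [449.4, -55.0, 23.8]
ee_rot: [0.008, 0.706, 0.708, 0.002]
force: [0.1, 0.4, -0.3]
grip_width: 0.702
time_s: 2.7
eef_pos: [449.9, -52.6, 17.1]
ee_rot: [0.008, 0.705, 0.709, 0.002]
force: [-0.8, -1.9, 1.0]
grip_width: 0.429
time_s: 3.12
eef_pos: [450.9, -52.9, 19.3]
ee_rot: [0.01, 0.705, 0.709, 0.003]
force: [-1.2, 0.0, -1.4]
grip_width: 0.299
```

```bash
python3 -m inch '[[0,0,0,0,0.06],[0,0,0,0,0.06],[0,0,0,0,0.06],[0,0,0,0,0.06],[0,0,0,0,0.06]]'
python3 - <<'E'
from h import *
go((446,-58.5,10),1.571); _,_,_,r=tcp(); print("toolz",r[:,2].round(4))
cv2.imwrite("pics/w2.png",capture("wrist")[150:420]); 
E
```

```text
time_s: 3.53
eef_pos: [451.1, -53.0, 19.4]
ee_rot: [0.01, 0.705, 0.709, 0.003]
force: [-0.2, 0.1, 0.7]
grip_width: 0.704
t 3.53 at [451.1 -53.   19.4] yaw 1.576 | go [-5.4 -5.3  9.4] turn 0.005 grip 0.704 F [-0.2  0.1  0.7]
toolz [ 0.0192 -0.0095 -0.9998]
```

View pics/w2.png

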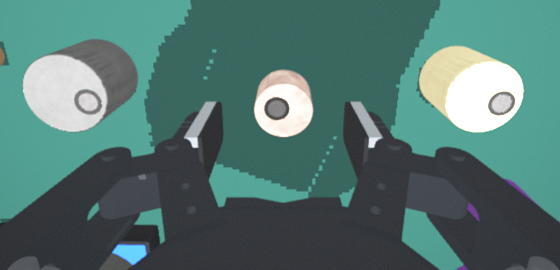

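```bash
python3 - <<'E'
from h import *
s,p,y,r=tcp(); m=camera_model("wrist")
print("tcp px",proj("wrist",p,m),"disc",ray("wrist",(284,258),22,m), "brass", ray("wrist",(485,250),30,m),"iron",ray("wrist",(65,244),31,m), 'upper grasp px',proj("wrist",p-19*r[:,2],m))
E
```

```text
tcp px [284.06620832 264.62742975] disc [446.13496867 -53.09590969] brass [437.28377549  40.2295489 ] iron [ 435.75460871 -154.98610877] upper grasp px [284.19869051 283.05387708]
```

```bash
python3 -m inch '[[0,-0.005,0.0,0,0.06],[0,0,0.01,0,0.06],[0,0,0,0,0.06],[0,0,0,0,0.06],[0,0,0,0,0.06]]'
python3 -m inch '[[0,0,0,0,0],[0,0,0,0,0],[0,0,0,0,0],[0,0,0,0,0],[0,0,0,0,0]]'
python3 -m inch '[[0,0,0,0,0],[0,0,0,0,0],[0,0,0,0,0],[0,0,0,0,0],[0,0,0,0,0]]'
```

```text
time_s: 4.0
eef_pos: [445.2, -53.1, 9.5]
ee_rot: [0.01, 0.705, 0.709, 0.003]
force: [-0.3, 0.1, 0.4]
grip_width: 0.704
time_s: 4.42
eef_pos: [445.4, -53.1, 10.8]
ee_rot: [0.011, 0.705, 0.709, 0.004]
force: [-0.2, 0.7, -1.1]
grip_width: 0.315
time_s: 4.83
eef_pos: [445.2, -53.0, 10.6]
ee_rot: [0.01, 0.705, 0.709, 0.003]
force: [-0.7, 0.2, 1.0]
grip_width: 0.315
```

```bash
python3 -m inch '[[0,0,-0.02,0,0],[0,0,-0.04,0,0],[0,0,-0.04,0,0],[-0.02,0.03,0,0,0],[-0.02,0.03,0,0,0]]'
python3 -m inch '[[-0.02,0.03,0,0,0],[-0.02,0.03,0,0,0],[-0.02,0.03,0,0,0],[-0.012,0.03,0,0,0],[0,0,0,0,0]]'
python3 - <<'E'
from h import *
go((637.9,-170.5,16),1.571); _,_,_,r=tcp(); print("toolz",r[:,2].round(4))
m=camera_model("wrist"); print([proj("wrist",P,m).round(0) for P in [(637.9,-170.5,14),(575.9,-169.5,14),(605.5,-241,14)]])
cv2.imwrite("pics/w3.png",capture("wrist")); 
E
```

```text
time_s: 5.25
eef_pos: [500.6, -89.4, 118.4]
ee_rot: [0.01, 0.704, 0.71, 0.003]
force: [0.9, -1.4, -2.3]
grip_width: 0.316
time_s: 5.67
eef_pos: [629.6, -167.0, 123.7]
ee_rot: [0.013, 0.705, 0.709, 0.004]
force: [0.8, 0.4, -0.3]
grip_width: 0.324
t 5.67 at [ 629.6 -167.   123.7] yaw 1.577 | go [ -2.2   5.7 107.9] turn 0.006 grip 0.324 F [ 0.8  0.4 -0.3]
toolz [ 0.0246 -0.0122 -0.9996]
[array([281., 215.]), array([283., 142.]), array([197., 177.])]
```

View pics/w3.png

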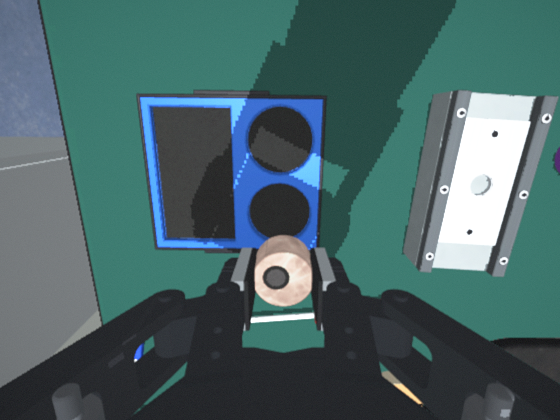

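```bash
python3 -m inch '[[-0.003,0.004,0.02,0,0],[0,0,0.025,0,0],[0,0,0.025,0,0],[0,0,0.02,0,0],[0,0,0,0,0]]'
python3 -c "
from h import *
go((636,-171,16),1.571)"
```

```text
time_s: 6.13
eef_pos: [630.8, -168.0, 30.4]
ee_rot: [0.011, 0.704, 0.71, 0.003]
force: [-0.4, 0.3, -2.5]
grip_width: 0.317
t 6.13 at [ 630.8 -168.    30.4] yaw 1.579 | go [-2.9  4.9 14.5] turn 0.008 grip 0.317 F [-0.4  0.3 -2.5]
```

```bash
python3 -m inch '[[-0.003,0.006,0.004,0,0],[0,0,0.004,0,0],[0,0,0.003,0,0],[0,0,0,0,0],[0,0,0,0,0]]'
python3 -c "
from h import *
go((636,-171,16),1.571)"
```

```text
time_s: 6.55
eef_pos: [637.7, -170.8, 22.7]
ee_rot: [0.012, 0.704, 0.71, 0.004]
force: [-0.7, -0.0, -1.3]
grip_width: 0.317
t 6.55 at [ 637.7 -170.8   22.7] yaw 1.579 | go [-0.1 -1.9  6.6] turn 0.008 grip 0.317 F [-0.7 -0.  -1.3]
```

```bash
python3 -m inch '[[0,-0.002,0.004,0,0],[0,0,0.003,0,0],[0,0,0,0,0],[0,0,0,0,0],[0,0,0,0,0]]'
python3 -m inch '[[0,0,0,0,0.045],[0,0,0,0,0.045],[0,0,0,0,0.045],[0,0,0,0,0.045],[0,0,0,0,0.045]]'
python3 -m inch '[[0,0,-0.03,0,0.045],[0,0,-0.04,0,0.045],[0,0,-0.035,0,0.06],[0,0,0,0,0.06],[0,0,0,0,0.06]]'
python3 - <<'E'
from h import *
go((435.5,40,11),1.571)
m=camera_model("wrist"); print([proj("wrist",P,m).round(0) for P in [(636,-170.5,14),(574,-169.5,14)]])
cv2.imwrite("pics/w4.png",capture("wrist")[60:340,130:410]); 
E
```

```text
time_s: 6.97
eef_pos: [636.3, -171.2, 17.0]
ee_rot: [0.014, 0.704, 0.71, 0.005]
force: [0.1, 1.1, -1.2]
grip_width: 0.32
time_s: 7.38
eef_pos: [637.0, -171.5, 18.1]
ee_rot: [0.015, 0.704, 0.71, 0.005]
force: [0.2, -0.3, -0.2]
grip_width: 0.531
time_s: 7.8
eef_pos: [633.3, -169.7, 126.1]
ee_rot: [0.013, 0.704, 0.71, 0.004]
force: [-0.3, -0.4, -0.7]
grip_width: 0.699
t 7.8 at [ 633.3 -169.7  126.1] yaw 1.579 | go [ 212.8 -198.6  107.6] turn 0.008 grip 0.699 F [-0.3 -0.4 -0.7]
[array([284., 208.]), array([286., 134.])]
```

View pics/w4.png

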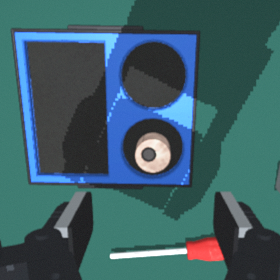

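Copper sits centred in the +x well, top at crop (150,152). Next is brass.

```bash
python3 -m inch '[[0.035,-0.033,0,0,0.06],[0.035,-0.033,0,0,0.06],[0.035,-0.033,0,0,0.06],[0.035,-0.033,0,0,0.06],[0.035,-0.033,0,0,0.06]]'
python3 -m inch '[[0.035,-0.033,0.02,0,0.06],[0,0,0.02,0,0.06],[0,0,0.02,0,0.06],[0,0,0,0,0.06],[0,0,0,0,0.06]]'
python3 - <<'E'
from h import *
go((436,40,11),1.571)
_,_,_,r=tcp(); print("toolz",r[:,2].round(4))
E
```

```text
time_s: 8.27
eef_pos: [485.9, -19.1, 114.3]
ee_rot: [0.013, 0.706, 0.708, 0.004]
force: [0.6, -0.2, 0.4]
grip_width: 0.704
time_s: 8.68
eef_pos: [453.1, 13.8, 54.0]
ee_rot: [0.009, 0.704, 0.71, 0.002]
force: [-0.2, -0.6, -0.0]
grip_width: 0.7
t 8.68 at [453.1  13.8  54. ] yaw 1.578 | go [ 26.7 -17.6  42.4] turn 0.007 grip 0.7 F [-0.2 -0.6 -0. ]
toolz [ 0.0144 -0.0101 -0.9998]
```

```bash
python3 -m inch '[[0.027,-0.018,0,0,0.06],[0,0,0,0,0.06],[0,0,0.02,0,0.06],[0,0,0.01,0,0.06],[0,0,0,0,0.06]]'
python3 -c "
from h import *
go((436,40,11),1.571)"
```

```text
time_s: 9.1
eef_pos: [437.8, 39.8, 25.1]
ee_rot: [0.01, 0.705, 0.709, 0.003]
force: [0.1, -0.1, 0.1]
grip_width: 0.699
t 9.1 at [437.8  39.8  25.1] yaw 1.576 | go [ 0.4 -2.1 14.1] turn 0.005 grip 0.699 F [ 0.1 -0.1  0.1]
```

```bash
python3 -m inch '[[0,-0.001,0.006,0,0.06],[0,0,0.005,0,0.06],[0,0,0.002,0,0.06],[0,0,0,0,0],[0,0,0,0,0]]'
python3 -m inch '[[0,0,0,0,0],[0,0,0,0,0],[0,0,0,0,0],[0,0,0,0,0],[0,0,0,0,0]]'
python3 -c "
from h import *
go((574,-169.5,16),1.571)"
```

```text
time_s: 9.52
eef_pos: [438.9, 38.4, 12.6]
ee_rot: [0.011, 0.706, 0.708, 0.003]
force: [-0.1, 2.9, 2.8]
grip_width: 0.435
time_s: 9.93
eef_pos: [438.6, 38.4, 13.1]
ee_rot: [0.011, 0.706, 0.708, 0.003]
force: [0.1, -0.5, -2.3]
grip_width: 0.395
t 9.93 at [438.6  38.4  13.1] yaw 1.574 | go [-208.4  134.6    2.1] turn 0.003 grip 0.395 F [ 0.1 -0.5 -2.3]
```

```bash
python3 -m inch '[[0,0,-0.03,0,0],[0,0,-0.04,0,0],[0,0,-0.03,0,0],[-0.036,0.023,0,0,0],[-0.036,0.023,0,0,0]]'
python3 -m inch '[[-0.036,0.023,0,0,0],[-0.036,0.023,0,0,0],[-0.036,0.023,0,0,0],[-0.028,0.02,0,0,0],[0,0,0,0,0]]'
python3 -c "
from h import *
go((575,-170,18),1.571)"
```

```text
time_s: 10.35
eef_pos: [478.8, -28.1, 117.6]
ee_rot: [0.008, 0.703, 0.711, 0.001]
force: [1.9, 0.6, -3.6]
grip_width: 0.393
time_s: 10.77
eef_pos: [570.8, -169.3, 120.7]
ee_rot: [0.01, 0.704, 0.71, 0.002]
force: [0.1, -0.7, -2.4]
grip_width: 0.397
t 10.77 at [ 570.8 -169.3  120.7] yaw 1.579 | go [  0.5   2.5 102.7] turn 0.008 grip 0.397 F [ 0.1 -0.7 -2.4]
```

```bash
python3 -m inch '[[0,0.003,0.02,0,0],[0,0,0.025,0,0],[0,0,0.025,0,0],[0,0,0.015,0,0],[0,0,0,0,0]]'
python3 -c "
from h import *
go((575,-170,18),1.571)"
```

```text
time_s: 11.18
eef_pos: [575.8, -173.3, 31.0]
ee_rot: [0.01, 0.705, 0.709, 0.002]
force: [-0.1, 0.7, -2.8]
grip_width: 0.394
t 11.18 at [ 575.8 -173.3   31. ] yaw 1.575 | go [ 3.4 -1.  12.9] turn 0.004 grip 0.394 F [-0.1  0.7 -2.8]
```

```bash
python3 -m inch '[[0.003,-0.001,0.004,0,0],[0,0,0.004,0,0],[0,0,0.004,0,0],[0,0,0,0,0],[0,0,0,0,0]]'
python3 -c "
from h import *
go((575,-170,18),1.571)"
```

```text
time_s: 11.6
eef_pos: [575.6, -170.1, 20.1]
ee_rot: [0.011, 0.705, 0.709, 0.002]
force: [0.5, 0.6, -3.6]
grip_width: 0.393
t 11.6 at [ 575.6 -170.1   20.1] yaw 1.576 | go [ 0.1 -0.6  2.1] turn 0.005 grip 0.393 F [ 0.5  0.6 -3.6]
```

```bash
python3 -m inch '[[0,0,0.002,0,0],[0,0,0,0,0],[0,0,0,0,0.052],[0,0,0,0,0.052],[0,0,0,0,0.052]]'
python3 -m inch '[[0,0,0,0,0.052],[0,0,0,0,0.052],[0,0,-0.04,0,0.052],[0,0,-0.04,0,0.052],[0,0,0,0,0]]'
python3 -m inch '[[0.03,0.02,0,0.009,0],[0.03,0.02,0,0.009,0],[0.03,0.02,0,0.009,0],[0.03,0.02,0,0.009,0],[0.03,0.019,0,0.009,0]]'
python3 - <<'E'
from h import *
go((672,-20,32.5),1.526)
m=camera_model("wrist"); print([proj("wrist",P,m).round(0) for P in [(607.2,-17,35),(655,-19,35),(540,-14,39)]])
cv2.imwrite("pics/w5.png",capture("wrist")); 
E
```

```text
time_s: 12.02
eef_pos: [577.3, -170.9, 20.8]
ee_rot: [0.014, 0.705, 0.709, 0.003]
force: [0.2, 0.1, -0.8]
grip_width: 0.612
time_s: 12.43
eef_pos: [574.8, -169.5, 102.5]
ee_rot: [0.012, 0.705, 0.709, 0.002]
force: [-0.2, -0.1, 0.1]
grip_width: 0.479
time_s: 12.85
eef_pos: [679.2, -22.6, 107.0]
ee_rot: [0.016, 0.725, 0.688, 0.004]
force: [-0.9, -0.8, 0.8]
grip_width: 0.001
t 12.85 at [679.2 -22.6 107. ] yaw 1.518 | go [ 3.4 -9.4 74.2] turn -0.008 grip 0.001 F [-0.9 -0.8  0.8]
[array([288., 117.]), array([289., 187.]), array([288.,  -2.])]
```

View pics/w5.png

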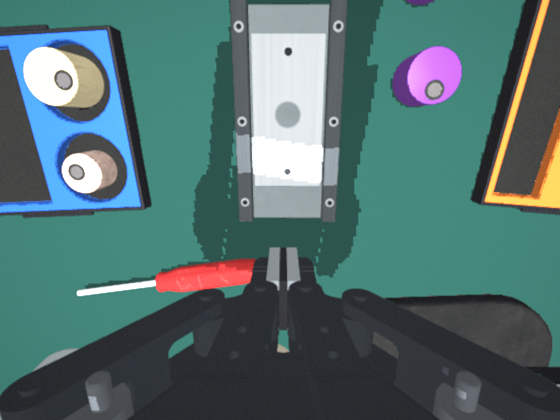

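```bash
python3 -m inch '[[0.003,-0.009,0.015,-0.008,0],[0,0,0.02,0,0],[0,0,0.02,0,0],[0,0,0,0,0],[0,0,0,0,0]]'
python3 -c "
from h import *
go((670,-20,32.5),1.526)"
```

```text
time_s: 13.32
eef_pos: [676.6, -9.3, 50.1]
ee_rot: [0.018, 0.719, 0.695, 0.006]
force: [0.2, -1.0, 1.0]
grip_width: 0.003
t 13.32 at [676.6  -9.3  50.1] yaw 1.537 | go [-10.7  -6.9  17.6] turn 0.011 grip 0.003 F [ 0.2 -1.   1. ]
```

```bash
python3 -m inch '[[-0.010,-0.006,0,0.011,0],[0,0,0,0,0],[0,0,0.005,0,0],[0,0,0.004,0,0],[0,0,0,0,0]]'
python3 -c "
from h import *
go((670,-20,32.5),1.526)"
```

```text
time_s: 13.73
eef_pos: [671.5, -22.0, 44.9]
ee_rot: [0.02, 0.724, 0.69, 0.008]
force: [-1.4, 0.1, -0.3]
grip_width: 0.0
t 13.73 at [671.5 -22.   44.9] yaw 1.523 | go [ 2.1 -2.  12.2] turn -0.003 grip 0.0 F [-1.4  0.1 -0.3]
```

```bash
python3 -m inch '[[0.002,-0.002,0.005,0,0],[0,0,0.004,0,0],[0,0,0.003,0,0],[0,0,0.001,0,0],[0,0,0,0,0]]'
python3 -c "
from h import *
go((609,-17.2,32.5),1.526); print(tcp()[3][:,2])"
```

```text
time_s: 14.15
eef_pos: [670.1, -19.8, 30.6]
ee_rot: [0.02, 0.723, 0.69, 0.008]
force: [0.2, 0.5, 0.0]
grip_width: -0.001
t 14.15 at [670.1 -19.8  30.6] yaw 1.523 | go [ -0.4 -61.1  -4.4] turn -0.003 grip -0.001 F [0.2 0.5 0. ]
[ 0.04028275 -0.01808065 -0.99902472]
```

```bash
python3 -m inch '[[0,-0.002,-0.002,0,0],[0,-0.005,-0.0003,0,0],[0,-0.005,-0.0003,0,0],[0,-0.005,-0.0003,0,0],[0,-0.005,-0.0003,0,0]]'
python3 -m inch '[[0,-0.005,-0.0003,0,0],[0,-0.005,-0.0003,0,0],[0,-0.005,-0.0003,0,0],[0,-0.004,-0.0003,0,0],[0,-0.003,0,0,0]]'
python3 -c "
from h import *
go((609,-17.2,32.5),1.526); print(tcp()[3][:,2])"
```

```text
time_s: 14.57
eef_pos: [647.2, -18.6, 33.5]
ee_rot: [0.021, 0.723, 0.69, 0.009]
force: [0.9, -0.4, 0.3]
grip_width: -0.001
time_s: 14.98
eef_pos: [622.3, -17.4, 34.6]
ee_rot: [0.022, 0.723, 0.69, 0.009]
force: [0.7, 0.2, 0.3]
grip_width: 0.001
t 14.98 at [622.3 -17.4  34.6] yaw 1.523 | go [ -0.4 -13.3   1.5] turn -0.003 grip 0.001 F [0.7 0.2 0.3]
[ 0.04355322 -0.01866096 -0.99887681]
```

```bash
python3 -m inch '[[0,0,0.002,0,0],[0,0,0,0,0],[0,0,0,0,0],[0,0,0,0,0],[0,0,0,0,0]]'
python3 - <<'E'
from h import *
go((609,-17.2,32.5),1.526)
m=camera_model("wrist"); print([proj("wrist",P,m).round(0) for P in [(611,-17,35),(563,-15,35)]],proj("wrist",tcp()[1],m))
im=capture("wrist"); cv2.imwrite("pics/w6.png",cv2.resize(im[0:300,180:400],None,fx=1.6,fy=1.6)); 
E
```

```text
time_s: 15.4
eef_pos: [622.6, -17.5, 33.8]
ee_rot: [0.023, 0.723, 0.69, 0.01]
force: [-0.1, -0.4, 0.9]
grip_width: 0.001
t 15.4 at [622.6 -17.5  33.8] yaw 1.523 | go [ -0.3 -13.6   0.7] turn -0.003 grip 0.001 F [-0.1 -0.4  0.9]
[array([284., 245.]), array([284., 147.])] [284.16098597 264.49240924]
```

View pics/w6.png

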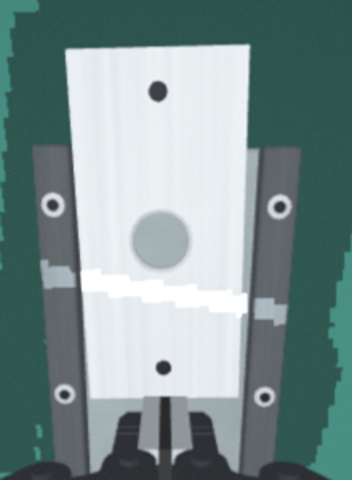

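```bash
python3 -m inch '[[0,-0.004,0.0005,0,0],[0,-0.004,0.0005,0,0],[0,-0.003,0,0,0],[0,-0.002,0,0,0],[0,0,0,0,0]]'
python3 -c "
from h import *
go((609,-17.2,32.5),1.526)
"
```

```text
time_s: 15.87
eef_pos: [611.3, -17.4, 33.9]
ee_rot: [0.026, 0.723, 0.69, 0.013]
force: [2.6, 0.3, 2.0]
grip_width: -0.004
t 15.87 at [611.3 -17.4  33.9] yaw 1.523 | go [ 0.2 -2.4  1.3] turn -0.003 grip -0.004 F [2.6 0.3 2. ]
```

```bash
python3 -m inch '[[0,0.002,-0.01,0,0],[0,0,-0.03,0,0],[0,-0.02,-0.03,0,0.066],[0,-0.03,0,0,0.066],[0,-0.03,0,0,0.066]]' 80
python3 -m inch '[[0,0,0,0,0.066],[0,0,0,0,0.066],[0,0,0,0,0.066],[0,0,0,0,0.066],[0,0,0,0,0.066]]'
python3 - <<'E'
from h import *
go((524,-13.3,24),1.526); print(tcp()[3])
m=camera_model("wrist"); print([proj("wrist",P,m).round(0) for P in [(553,-14.5,35),(505,-12,35),(540,-14,39)]])
im=capture("wrist"); cv2.imwrite("pics/w7.png",im); 
E
```

```text
time_s: 16.28
eef_pos: [528.3, -12.4, 102.1]
ee_rot: [0.024, 0.723, 0.69, 0.011]
force: [-0.3, -0.3, -0.6]
grip_width: 0.42
time_s: 16.7
eef_pos: [524.3, -11.6, 103.5]
ee_rot: [0.022, 0.723, 0.69, 0.009]
force: [-0.1, -1.0, -0.3]
grip_width: 0.774
t 16.7 at [524.3 -11.6 103.5] yaw 1.523 | go [-0.4 -3.7 79.4] turn -0.003 grip 0.774 F [-0.1 -1.  -0.3]
[[ 0.04738719  0.99794997  0.04301535]
 [ 0.99873669 -0.04661587 -0.0187613 ]
 [-0.01671764  0.04385005 -0.99889824]]
[array([283., 255.]), array([284., 194.]), array([283., 242.])]
```

View pics/w7.png

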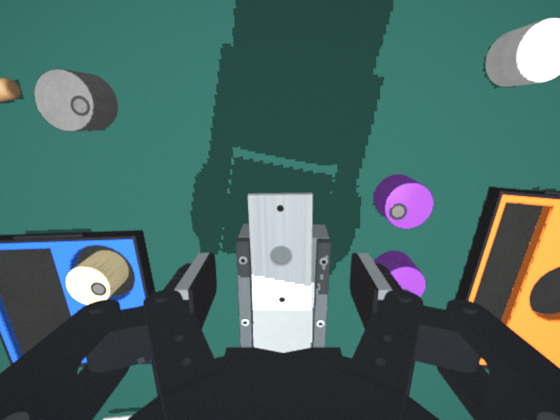

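Hole (281,255) and front edge (281,193) match the expected pose. The plate is about 35 mm out and still supported. Descending to grip it.

```bash
python3 -m inch '[[-0.001,-0.003,0.02,0,0.066],[0,0,0.02,0,0.066],[0,0,0.015,0,0.066],[0,0,0,0,0.066],[0,0,0,0,0.066]]'
python3 -c "
from h import *
go((524,-14,24),1.526)
"
```

```text
time_s: 17.17
eef_pos: [526.5, -14.0, 46.5]
ee_rot: [0.023, 0.723, 0.69, 0.01]
force: [-0.2, -0.5, 0.4]
grip_width: 0.774
t 17.17 at [526.5 -14.   46.5] yaw 1.524 | go [ 0.3 -3.5 22.4] turn -0.002 grip 0.774 F [-0.2 -0.5  0.4]
```

```bash
python3 -m inch '[[0,-0.004,0.008,0,0.066],[0,0,0.007,0,0.066],[0,0,0.005,0,0.066],[0,0,0,0,0.066],[0,0,0,0,0.066]]'
python3 -c "
from h import *
go((524,-14,24),1.526)
"
```

```text
time_s: 17.58
eef_pos: [524.6, -14.4, 26.5]
ee_rot: [0.024, 0.723, 0.69, 0.01]
force: [0.1, 0.1, -0.6]
grip_width: 0.772
t 17.58 at [524.6 -14.4  26.5] yaw 1.524 | go [ 0.5 -0.7  2.5] turn -0.002 grip 0.772 F [ 0.1  0.1 -0.6]
```

```bash
python3 -m inch '[[0,0,0.003,0,0.066],[0,0,0,0,0.066],[0,0,0,0,0],[0,0,0,0,0],[0,0,0,0,0]]' 80
python3 -m inch '[[0,0,0,0,0],[0,0,0,0,0],[0,0,0,0,0],[0,0,0,0,0],[0,0,0,0,0]]'
python3 -c "
from h import *
go((524,-14,24),1.526)
"
```

```text
time_s: 18.0
eef_pos: [525.2, -14.6, 24.6]
ee_rot: [0.024, 0.723, 0.69, 0.011]
force: [-2.7, 0.0, 3.0]
grip_width: 0.505
time_s: 18.42
eef_pos: [525.2, -14.6, 24.7]
ee_rot: [0.025, 0.723, 0.69, 0.011]
force: [-0.7, 0.5, 0.7]
grip_width: 0.502
t 18.42 at [525.2 -14.6  24.7] yaw 1.524 | go [ 0.5 -1.3  0.7] turn -0.002 grip 0.502 F [-0.7  0.5  0.7]
```

```bash
python3 -m inch '[[0,0,-0.015,0,0],[0,0,-0.02,0,0],[0,0,-0.03,0,0],[0,0,-0.03,0,0],[0,0,0,0,0]]'
python3 -m inch '[[-0.036,0.006,0,-0.006,0],[-0.036,0.006,0,-0.006,0],[-0.036,0.006,0,-0.006,0],[-0.036,0.006,0,-0.006,0],[-0.03,0.006,0,-0.006,0]]'
python3 -m inch '[[-0.02,0.006,0,0,0],[-0.01,0.006,0,0,0],[0,0,0,0,0],[0,0,0,0,0],[0,0,0,0,0]]'
python3 - <<'E'
from h import *
go((576,-240.6,24),1.555); print(tcp()[3])
m=camera_model("wrist"); print([proj("wrist",P,m).round(0) for P in [(603.8,-241,14),(574,-169.5,35)]])
im=capture("wrist"); cv2.imwrite("pics/w8.png",im); 
E
```

```text
time_s: 18.83
eef_pos: [519.0, -12.3, 121.2]
ee_rot: [0.022, 0.723, 0.69, 0.009]
force: [0.2, -0.3, -0.3]
grip_width: 0.506
time_s: 19.25
eef_pos: [543.5, -187.8, 125.8]
ee_rot: [0.022, 0.709, 0.705, 0.01]
force: [1.1, 1.1, -0.7]
grip_width: 0.502
time_s: 19.67
eef_pos: [554.3, -225.4, 123.1]
ee_rot: [0.021, 0.711, 0.703, 0.009]
force: [-0.2, 0.6, -1.7]
grip_width: 0.508
t 19.67 at [ 554.3 -225.4  123.1] yaw 1.558 | go [-13.3  17.6 100.1] turn 0.003 grip 0.508 F [-0.2  0.6 -1.7]
[[ 0.0127442   0.99902214  0.04233606]
 [ 0.9997835  -0.01203459 -0.01697404]
 [-0.01644794  0.04254321 -0.99895923]]
[array([269., 256.]), array([355., 234.])]
```

View pics/w8.png

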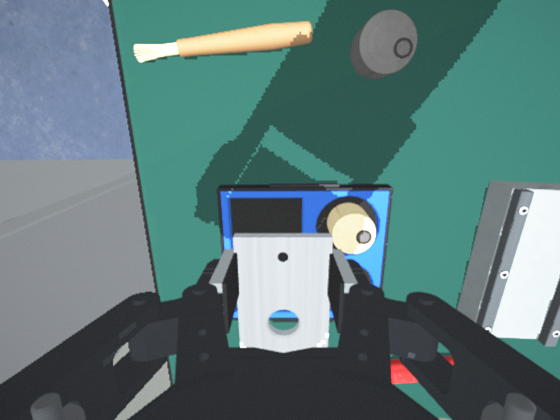

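```bash
python3 - <<'E'
from h import *
s,p,y,r=tcp()
for px in [(283,320),(282,234)]: 
    q=ray("wrist",px,p[2]+10.3); print(q.round(1),(q-p[:2]).round(1))
print("brush ends",ray("wrist",(311,34),8),ray("wrist",(135,52),8),"iron",ray("wrist",(392,38),31),"bay tl", ray("wrist",(231,197),14),ray("wrist",(302,197),14))
E
python3 -m inch '[[-0.007,0.009,0.0,0.003,0],[-0.006,0.009,0.01,0,0],[0,0,0.025,0,0],[0,0,0.025,0,0],[0,0,0,0,0]]'
python3 -c "
from h import *
go((576,-240.6,24),1.555)
"
```

```text
[ 580.2 -225.8] [25.9 -0.7]
[ 533.1 -225.6] [-21.2  -0.6]
brush ends [ 425.20475296 -205.2249945 ] [ 435.15758792 -338.44044762] iron [ 433.37617102 -152.29410393] bay tl [ 548.07056806 -271.59798227] [ 548.52605713 -211.23645783]
time_s: 20.13
eef_pos: [575.8, -234.6, 63.8]
ee_rot: [0.022, 0.71, 0.704, 0.01]
force: [-0.0, 0.9, -1.7]
grip_width: 0.505
t 20.13 at [ 575.8 -234.6   63.8] yaw 1.561 | go [-5.3 -1.5 39.8] turn 0.006 grip 0.505 F [-0.   0.9 -1.7]
```

```bash
python3 -m inch '[[-0.006,0,0.01,0.006,0],[0,0,0.012,0,0],[0,0,0.008,0,0],[0,0,0,0,0],[0,0,0,0,0]]'
python3 -c "
from h import *
go((577.5,-241,11),1.555)
"
```

```text
time_s: 20.55
eef_pos: [577.9, -240.2, 34.2]
ee_rot: [0.023, 0.712, 0.702, 0.01]
force: [-0.1, -0.0, -1.3]
grip_width: 0.507
t 20.55 at [ 577.9 -240.2   34.2] yaw 1.557 | go [-0.4 -1.5 23.2] turn 0.002 grip 0.507 F [-0.1 -0.  -1.3]
```

```bash
python3 -m inch '[[-0.001,-0.001,0.008,0,0],[0,0,0.007,0,0],[0,0,0.004,0,0],[0,0,0,0,0],[0,0,0,0,0]]'
python3 -m inch '[[0,0,0.003,0,0],[0,0,0,0,0],[0,0,0,0,0],[0,0,0,0,0],[0,0,0,0,0]]'
python3 -c "
from h import *
go((577.5,-241,11),1.555)
"
```

```text
time_s: 20.97
eef_pos: [578.4, -242.1, 14.9]
ee_rot: [0.024, 0.712, 0.702, 0.01]
force: [-0.5, 0.3, -1.0]
grip_width: 0.505
time_s: 21.38
eef_pos: [578.9, -242.3, 12.2]
ee_rot: [0.025, 0.712, 0.702, 0.01]
force: [-0.5, 0.3, -0.7]
grip_width: 0.503
t 21.38 at [ 578.9 -242.3   12.2] yaw 1.557 | go [ 1.3 -1.4  1.1] turn 0.002 grip 0.503 F [-0.5  0.3 -0.7]
```

```bash
python3 -m inch '[[0.001,-0.001,0.0025,0,0],[0,0,0,0,0],[0,0,0,0,0],[0,0,0,0,0],[0,0,0,0,0]]'
python3 -m inch '[[0,0,0.003,0,0],[0,0,0,0,0],[0,0,0,0,0],[0,0,0,0,0],[0,0,0,0,0]]'
```

```text
time_s: 21.8
eef_pos: [578.0, -241.3, 9.7]
ee_rot: [0.025, 0.712, 0.702, 0.01]
force: [-0.2, -0.2, -1.5]
grip_width: 0.505
time_s: 22.22
eef_pos: [578.6, -241.6, 7.2]
ee_rot: [0.025, 0.712, 0.702, 0.011]
force: [-0.7, 0.5, 0.4]
grip_width: 0.504
```

```bash
python3 -m inch '[[0,0,0.002,0,0],[0,0,0,0,0],[0,0,0,0,0],[0,0,0,0,0],[0,0,0,0,0]]'
python3 -m inch '[[0,0,0.002,0,0],[0,0,0,0,0],[0,0,0,0,0],[0,0,0,0,0],[0,0,0,0,0]]'
```

```text
time_s: 22.63
eef_pos: [578.8, -241.7, 7.2]
ee_rot: [0.026, 0.711, 0.702, 0.011]
force: [-0.4, -0.8, -0.3]
grip_width: 0.505
time_s: 23.05
eef_pos: [579.1, -241.8, 7.1]
ee_rot: [0.026, 0.711, 0.702, 0.011]
force: [-1.7, -0.3, 2.9]
grip_width: 0.506
```

```bash
python3 -m inch '[[0,0,0,0,0.050],[0,0,0,0,0.052],[0,0,0,0,0.054],[0,0,0,0,0.054],[0,0,0,0,0.054]]'
python3 -m inch '[[0,0,-0.003,0,0.056],[0,0,-0.008,0,0.056],[0,0,-0.02,0,0.056],[0,0,-0.03,0,0.056],[0,-0.03,-0.03,0,0.06]]'
python3 -m inch '[[0,-0.03,0,0,0.06],[0,-0.03,0,0,0.06],[0,-0.03,0,0,0.06],[0,0,0,0,0.06],[0,0,0,0,0.06]]' 60
python3 - <<'E'
from h import *
go((436,-153.5,11),1.571); print(tcp()[3][:,2])
im=capture("top"); cv2.imwrite("pics/t2.png",cv2.resize(im[120:240,330:455],None,fx=4,fy=4,interpolation=cv2.INTER_CUBIC)); cv2.imwrite("pics/w9.png",capture("wrist"))
E
```

```text
time_s: 23.47
eef_pos: [579.2, -242.6, 6.3]
ee_rot: [0.026, 0.711, 0.702, 0.01]
force: [-0.7, -1.5, 0.1]
grip_width: 0.619
time_s: 23.88
eef_pos: [541.4, -239.6, 75.1]
ee_rot: [0.018, 0.712, 0.702, 0.008]
force: [1.1, -1.2, 1.7]
grip_width: 0.705
time_s: 24.3
eef_pos: [446.5, -237.7, 77.3]
ee_rot: [0.021, 0.712, 0.702, 0.009]
force: [0.2, 0.7, 0.3]
grip_width: 0.702
t 24.3 at [ 446.5 -237.7   77.3] yaw 1.555 | go [ 85.2 -14.6  64.3] turn -0.016 grip 0.702 F [0.2 0.7 0.3]
[ 0.04202672 -0.0175952  -0.99896154]
```

View pics/w9.png

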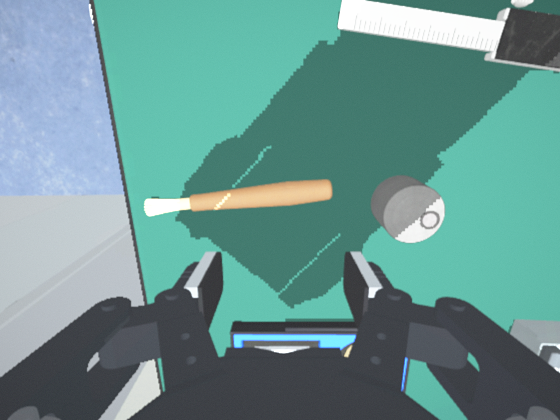

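```bash
python3 - <<'E'
from h import *
print("iron",ray("wrist",(413,212),31),"brush",ray("wrist",(331,190),8),ray("wrist",(145,207),8))
E
python3 -m inch '[[0.03,-0.005,0,-0.016,0.06],[0.03,-0.005,0,0,0.06],[0.025,-0.004,0,0,0.06],[0,0,0.01,0,0.06],[0,0,0,0,0.06]]'
python3 -c "
from h import *
go((436,-153.5,11),1.571)
"
```

```text
iron [ 434.77308307 -155.8630688 ] brush [ 425.60561464 -205.34085926] [ 436.96664882 -339.51187981]
time_s: 24.82
eef_pos: [438.2, -150.5, 64.9]
ee_rot: [0.023, 0.706, 0.708, 0.009]
force: [-0.1, -0.3, -0.8]
grip_width: 0.705
t 24.82 at [ 438.2 -150.5   64.9] yaw 1.574 | go [-1.9 -4.7 53.7] turn 0.003 grip 0.705 F [-0.1 -0.3 -0.8]
```

```bash
python3 -m inch '[[-0.003,-0.005,0.01,0,0.06],[0,0,0.015,0,0.06],[0,0,0.01,0,0.06],[0,0,0,0,0.06],[0,0,0,0,0.06]]'
python3 -c "
from h import *
go((436,-154.5,11),1.571)
"
```

```text
time_s: 25.23
eef_pos: [439.0, -155.5, 29.5]
ee_rot: [0.025, 0.705, 0.709, 0.01]
force: [0.2, 0.7, 0.2]
grip_width: 0.706
t 25.23 at [ 439.  -155.5   29.5] yaw 1.577 | go [ 1.4 -3.9 18.3] turn 0.006 grip 0.706 F [0.2 0.7 0.2]
```

```bash
python3 -m inch '[[0.001,-0.004,0.006,0,0.06],[0,0,0.006,0,0.06],[0,0,0.004,0,0.06],[0,0,0,0,0],[0,0,0,0,0]]' 60
python3 -m inch '[[0,0,0,0,0],[0,0,0,0,0],[0,0,0,0,0],[0,0,0,0,0],[0,0,0,0,0]]'
python3 -c "
from h import *
go((609,222,16),1.571)
"
```

```text
time_s: 25.65
eef_pos: [436.8, -155.7, 13.5]
ee_rot: [0.026, 0.705, 0.709, 0.01]
force: [-9.7, 4.9, 26.1]
grip_width: 0.442
time_s: 26.07
eef_pos: [436.6, -155.5, 13.7]
ee_rot: [0.026, 0.705, 0.709, 0.01]
force: [-0.4, 0.5, -0.9]
grip_width: 0.439
t 26.07 at [ 436.6 -155.5   13.7] yaw 1.576 | go [376.4 174.8  -1.9] turn 0.005 grip 0.439 F [-0.4  0.5 -0.9]
```

```bash
python3 -m inch '[[0,0,-0.03,0,0],[0,0,-0.04,0,0],[0,0,-0.04,0,0],[0.037,0.017,0,0,0],[0.037,0.017,0,0,0]]'
python3 -m inch '[[0.037,0.017,0,0,0],[0.037,0.017,0,0,0],[0.037,0.017,0,0,0],[0.037,0.017,0,0,0],[0.037,0.017,0,0,0]]'
python3 -m inch '[[0.037,0.017,0,0,0],[0.037,0.017,0,0,0],[0.03,0.01,0,0,0],[0,0,0,0,0],[0,0,0,0,0]]'
python3 -c "
from h import *
go((607.5,222,18.5),1.571);print(tcp()[3][:,2])
"
```

```text
time_s: 26.48
eef_pos: [463.1, -82.2, 127.6]
ee_rot: [0.024, 0.709, 0.705, 0.01]
force: [0.3, -0.7, -3.5]
grip_width: 0.438
time_s: 26.9
eef_pos: [551.0, 107.9, 130.0]
ee_rot: [0.026, 0.71, 0.704, 0.01]
force: [1.2, -1.0, -2.2]
grip_width: 0.439
time_s: 27.32
eef_pos: [596.1, 223.0, 127.3]
ee_rot: [0.025, 0.707, 0.706, 0.01]
force: [0.2, -0.7, -2.0]
grip_width: 0.442
t 27.32 at [596.1 223.  127.3] yaw 1.569 | go [  1.3   5.9 109.2] turn -0.002 grip 0.442 F [ 0.2 -0.7 -2. ]
[ 0.04959723 -0.02047064 -0.9985595 ]
```

```bash
python3 - <<'E'
from h import *
m=camera_model("wrist"); print([proj("wrist",P,m).round(0) for P in [(607.5,222,14),(601,167,14)]],proj("wrist",tcp()[1]))
im=capture("wrist"); cv2.imwrite("pics/w10.png",im)
E
python3 -m inch '[[0.001,0.004,0.02,0,0],[0,0,0.025,0,0],[0,0,0.025,0,0],[0,0,0.01,0,0],[0,0,0,0,0]]'
python3 -c "
from h import *
go((607.5,222,18.5),1.571)
"
```

```text
[array([285., 214.]), array([222., 206.])] [284.13159178 264.56775297]
time_s: 27.78
eef_pos: [604.1, 217.5, 46.3]
ee_rot: [0.025, 0.709, 0.705, 0.011]
force: [0.9, -0.3, -2.6]
grip_width: 0.447
t 27.78 at [604.1 217.5  46.3] yaw 1.564 | go [ 5.1  1.9 27.9] turn -0.007 grip 0.447 F [ 0.9 -0.3 -2.6]
```

View pics/w10.png

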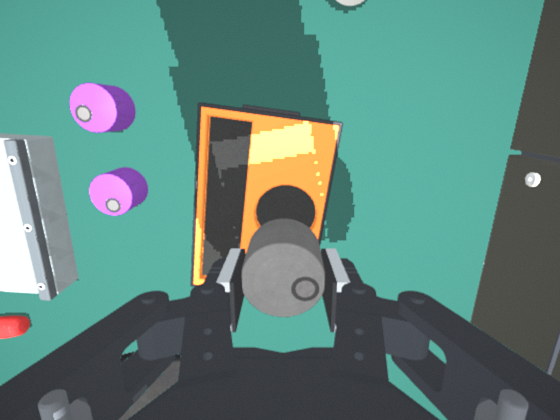

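The well centre is at about (285,212), predicted (285,214), and the iron disc is held square. Lowering.

```bash
python3 -m inch '[[0.005,0.001,0.01,0,0],[0,0,0.008,0,0],[0,0,0,0,0],[0,0,0,0,0],[0,0,0,0,0]]'
python3 -c "
from h import *
go((607,222,18.5),1.571)
"
```

```text
time_s: 28.2
eef_pos: [607.7, 221.2, 30.4]
ee_rot: [0.026, 0.71, 0.704, 0.012]
force: [-0.1, -0.6, -3.3]
grip_width: 0.445
t 28.2 at [607.7 221.2  30.4] yaw 1.562 | go [ 1.  -1.3 11.8] turn -0.009 grip 0.445 F [-0.1 -0.6 -3.3]
```

```bash
python3 -m inch '[[0.001,-0.001,0.004,0,0],[0,0,0.004,0,0],[0,0,0.003,0,0],[0,0,0,0,0],[0,0,0,0,0]]'
python3 -c "
from h import *
go((607,222,18.5),1.571)
"
```

```text
time_s: 28.62
eef_pos: [608.0, 222.5, 20.1]
ee_rot: [0.027, 0.71, 0.704, 0.014]
force: [0.1, -0.6, -1.7]
grip_width: 0.441
t 28.62 at [608.  222.5  20.1] yaw 1.562 | go [-0.5 -1.1  1.6] turn -0.009 grip 0.441 F [ 0.1 -0.6 -1.7]
```

```bash
python3 -m inch '[[0,-0.001,0.001,0,0],[0,0,0,0,0.056],[0,0,0,0,0.056],[0,0,0,0,0.056],[0,0,0,0,0.056]]'
python3 -m inch '[[0,0,0,0,0.056],[0,0,-0.035,0,0.056],[0,0,-0.04,0,0.056],[0,0,-0.03,0,0.056],[0,0,0,0,0.05]]'
python3 -m inch '[[-0.036,-0.013,0,0,0.05],[-0.036,-0.013,0,0,0.05],[-0.036,-0.013,0,0,0.05],[-0.036,-0.013,0,0,0.05],[-0.036,-0.013,0,0,0.05]]'
python3 -m inch '[[-0.036,-0.013,0,0,0.05],[-0.036,-0.013,0,0,0.05],[-0.036,-0.013,0,0,0.05],[-0.036,-0.013,0,0,0.05],[-0.036,-0.013,0,0,0.05]]'
python3 -m inch '[[-0.036,-0.013,0,0,0.05],[-0.02,-0.013,0,0.123,0.05],[0,0,0,0.123,0.05],[0,0,0,0.123,0.05],[0,0,0,0.123,0.05]]'
python3 -m inch '[[0,0,0,0.123,0.05],[0,0,0,0.123,0.05],[0,0,0,0.123,0.05],[0,0,0,0.123,0.05],[0,0,0,0.123,0.05]]'
python3 -m inch '[[0,0,0,0.123,0.05],[0,0,0,0.123,0.05],[0,0,0,0.05,0.05],[0,0,0,0,0.05],[0,0,0,0,0.05]]'
python3 -c "
from h import *
go((430.5,-255.5,2),0.086);print(tcp()[3][:,2])
"
```

```text
time_s: 29.03
eef_pos: [608.0, 222.6, 20.5]
ee_rot: [0.028, 0.71, 0.704, 0.015]
force: [0.1, -0.2, -0.8]
grip_width: 0.654
time_s: 29.45
eef_pos: [600.8, 224.5, 128.0]
ee_rot: [0.027, 0.71, 0.704, 0.013]
force: [0.7, -0.4, 1.1]
grip_width: 0.583
time_s: 29.87
eef_pos: [534.1, 45.0, 129.0]
ee_rot: [0.03, 0.706, 0.707, 0.017]
force: [1.5, -0.3, 0.2]
grip_width: 0.585
time_s: 30.28
eef_pos: [464.8, -142.7, 128.0]
ee_rot: [0.031, 0.706, 0.708, 0.018]
force: [0.2, -0.3, 0.8]
grip_width: 0.583
time_s: 30.7
eef_pos: [434.3, -209.4, 127.2]
ee_rot: [0.028, 0.86, 0.509, 0.025]
force: [0.4, 0.4, -0.7]
grip_width: 0.584
time_s: 31.12
eef_pos: [434.0, -210.4, 126.8]
ee_rot: [0.019, 0.975, 0.221, 0.032]
force: [0.4, -0.1, 0.7]
grip_width: 0.587
time_s: 31.53
eef_pos: [433.9, -210.6, 126.4]
ee_rot: [0.014, 0.997, 0.069, 0.035]
force: [-0.5, 0.1, -0.0]
grip_width: 0.583
t 31.53 at [ 433.9 -210.6  126.4] yaw 0.14 | go [-18.1  39.8 124.9] turn 0.054 grip 0.583 F [-0.5  0.1 -0. ]
[ 0.07157693 -0.024066   -0.99714471]
```

```bash
python3 -m inch '[[-0.009,0.02,0,0.054,0.05],[-0.009,0.02,0.01,0,0.05],[0,0,0.025,0,0.05],[0,0,0.025,0,0.05],[0,0,0,0,0.05]]'
python3 -c "
from h import *
go((430.5,-255.5,4),0.086);print(tcp()[3][:,2])
"
```

```text
time_s: 31.95
eef_pos: [425.5, -256.6, 66.2]
ee_rot: [0.016, 0.998, 0.047, 0.037]
force: [-0.8, 0.3, -0.2]
grip_width: 0.587
t 31.95 at [ 425.5 -256.6   66.2] yaw 0.095 | go [ 0.6 -2.8 62.3] turn 0.009 grip 0.587 F [-0.8  0.3 -0.2]
[ 0.0755154  -0.02812391 -0.99674795]
```

```bash
python3 -m inch '[[0,-0.003,0.015,0.009,0.05],[0,0,0.015,0,0.05],[0,0,0.006,0,0.05],[0,0,0,0,0.05],[0,0,0,0,0.05]]'
python3 -c "
from h import *
go((430.5,-255.5,4),0.086)
m=camera_model('wrist');print(proj('wrist',(430.3,-255.5,16),m),proj('wrist',(425.5,-205.6,12),m))
im=capture('wrist');cv2.imwrite('pics/w11.png',im)
"
```

```text
time_s: 32.37
eef_pos: [429.0, -255.2, 32.2]
ee_rot: [0.016, 0.998, 0.045, 0.038]
force: [0.2, -0.3, 0.8]
grip_width: 0.586
t 32.37 at [ 429.  -255.2   32.2] yaw 0.092 | go [-0.6 -0.5 28.3] turn 0.006 grip 0.586 F [ 0.2 -0.3  0.8]
[283.66324178 249.90974051] [282.81457932 159.65210473]
```

View pics/w11.png

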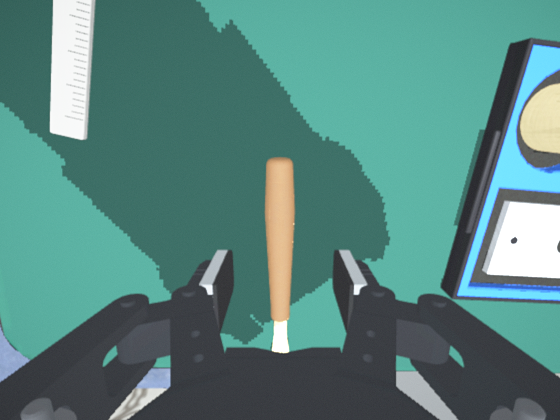

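The brush is centred between the fingers, with its handle end at (280,158) as predicted. The plate is visible in the bay at right.

```bash
python3 -m inch '[[-0.001,0,0.009,0.006,0.05],[0,0,0.008,0,0.05],[0,0,0.005,0,0.05],[0,0,0,0,0.05],[0,0,0,0,0.05]]'
python3 -c "
from h import *
go((430,-255.5,4),0.086)
"
```

```text
time_s: 32.83
eef_pos: [430.8, -256.9, 10.6]
ee_rot: [0.018, 0.998, 0.043, 0.039]
force: [-0.6, -1.0, -0.1]
grip_width: 0.585
t 32.83 at [ 430.8 -256.9   10.6] yaw 0.087 | go [-1.2 -1.7  6.5] turn 0.001 grip 0.585 F [-0.6 -1.  -0.1]
```

```bash
python3 -m inch '[[-0.001,-0.001,0.003,0,0.05],[0,0,0.0025,0,0.05],[0,0,0,0,0.05],[0,0,0,0,0],[0,0,0,0,0]]' 40
python3 -m inch '[[0,0,0,0,0],[0,0,0,0,0],[0,0,0,0,0],[0,0,0,0,0],[0,0,0,0,0]]'
python3 -c "
from h import *
go((587,169.3,130),1.439);print(tcp()[3][:,2])
"
```

```text
time_s: 33.25
eef_pos: [430.1, -256.1, 4.6]
ee_rot: [0.018, 0.998, 0.043, 0.039]
force: [-0.3, 0.5, 0.5]
grip_width: 0.309
time_s: 33.67
eef_pos: [430.3, -256.2, 5.0]
ee_rot: [0.018, 0.998, 0.043, 0.04]
force: [0.1, -0.1, 0.4]
grip_width: 0.178
t 33.67 at [ 430.3 -256.2    5. ] yaw 0.087 | go [ 202.2 -405.6 -126. ] turn -1.352 grip 0.178 F [ 0.1 -0.1  0.4]
[ 0.08050802 -0.03301216 -0.99620713]
```

```bash
python3 -m inch '[[0,0,-0.03,0,0],[0,0,-0.04,0,0],[0,0,-0.04,0,0],[0,0,-0.02,-0.1,0],[0,0,0,-0.123,0]]'
python3 -m inch '[[0,0,0,-0.123,0],[0,0,0,-0.123,0],[0,0,0,-0.123,0],[0,0,0,-0.123,0],[0,0,0,-0.123,0]]'
python3 -m inch '[[0,0,0,-0.123,0],[0,0,0,-0.123,0],[0,0,0,-0.123,0],[0,0,0,-0.1,0],[0,0,0,0,0]]'
python3 -c "
from h import *
go((587,169.3,130),1.439);print(tcp()[3][:,2])
"
```

```text
time_s: 34.08
eef_pos: [418.3, -250.9, 138.3]
ee_rot: [0.02, 0.987, 0.155, 0.035]
force: [0.1, -0.8, -0.2]
grip_width: 0.182
time_s: 34.5
eef_pos: [418.7, -251.4, 141.2]
ee_rot: [0.033, 0.891, 0.452, 0.028]
force: [0.3, 0.7, -0.3]
grip_width: 0.179
time_s: 34.92
eef_pos: [418.4, -251.1, 141.0]
ee_rot: [0.038, 0.757, 0.652, 0.02]
force: [0.0, 0.7, -0.7]
grip_width: 0.176
t 34.92 at [ 418.4 -251.1  141. ] yaw 1.422 | go [440.8 104.1  10.8] turn -0.017 grip 0.176 F [ 0.   0.7 -0.7]
[ 0.07944373 -0.03237723 -0.99631341]
```

```bash
python3 -m inch '[[0.036,0.009,0,-0.009,0],[0.036,0.009,0,-0.008,0],[0.036,0.009,0,0,0],[0.036,0.009,0,0,0],[0.036,0.009,0,0,0]]'
python3 -m inch '[[0.036,0.009,0,0,0],[0.036,0.009,0,0,0],[0.036,0.009,0,0,0],[0.036,0.009,0,0,0],[0.036,0.009,0,0,0]]'
python3 -m inch '[[0.036,0.009,0,0,0],[0.02,0.006,0,0,0],[0,0,0,0,0],[0,0,0,0,0],[0,0,0,0,0]]'
python3 -c "
from h import *
go((587,169.3,17),1.439);print(tcp()[3][:,2])
"
```

```text
time_s: 35.33
eef_pos: [489.5, -79.4, 140.9]
ee_rot: [0.039, 0.76, 0.648, 0.019]
force: [0.2, -1.1, -0.7]
grip_width: 0.178
time_s: 35.75
eef_pos: [565.5, 100.5, 141.1]
ee_rot: [0.04, 0.766, 0.641, 0.019]
force: [0.8, -0.1, 0.1]
grip_width: 0.176
time_s: 36.17
eef_pos: [591.3, 162.9, 139.7]
ee_rot: [0.039, 0.769, 0.638, 0.02]
force: [0.9, -0.7, 0.2]
grip_width: 0.175
t 36.17 at [591.3 162.9 139.7] yaw 1.385 | go [  7.7 -15.8 121.7] turn -0.054 grip 0.175 F [ 0.9 -0.7  0.2]
[ 0.08017044 -0.03410563 -0.99619752]
```

```bash
python3 -m inch '[[0.007,-0.015,0.01,-0.054,0],[0,0,0.025,0,0],[0,0,0.03,0,0],[0,0,0.02,0,0],[0,0,0,0,0]]'
python3 -c "
from h import *
go((585,169.3,17),1.439);print(tcp()[3][:,2])
"
```

```text
time_s: 36.58
eef_pos: [584.4, 164.2, 53.1]
ee_rot: [0.041, 0.755, 0.655, 0.02]
force: [0.1, -0.1, -0.4]
grip_width: 0.176
t 36.58 at [584.4 164.2  53.1] yaw 1.428 | go [ 5.9 -3.3 35.8] turn -0.011 grip 0.176 F [ 0.1 -0.1 -0.4]
[ 0.08360614 -0.0348978  -0.99588762]
```

```bash
python3 -m inch '[[0.006,-0.003,0.008,-0.011,0],[0,0,0.008,0,0],[0,0,0,0,0],[0,0,0,0,0],[0,0,0,0,0]]'
python3 - <<'E'
from h import *
go((585,169.3,17),1.439); m=camera_model("wrist")
print([proj("wrist",P,m).round(0) for P in [(600.8,167,14),(527,177,14)]])
im=capture("wrist"); cv2.imwrite("pics/w12.png",im)
E
```

```text
time_s: 37.0
eef_pos: [584.6, 168.2, 39.0]
ee_rot: [0.042, 0.752, 0.657, 0.021]
force: [0.1, 0.0, 0.0]
grip_width: 0.181
t 37.0 at [584.6 168.2  39. ] yaw 1.435 | go [ 1.6 -1.7 21.9] turn -0.004 grip 0.181 F [0.1 0.  0. ]
[array([287., 266.]), array([287., 142.])]
```

View pics/w12.png

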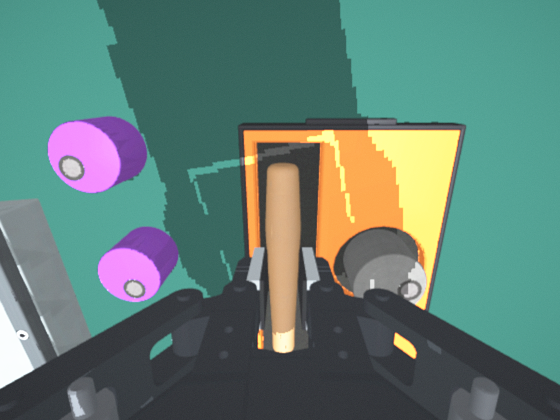

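```bash
python3 -m inch '[[0.003,-0.001,0.007,-0.004,0],[0,0,0.006,0,0],[0,0,0.004,0,0],[0,0,0,0,0],[0,0,0,0,0]]'
python3 -c "
from h import *
go((585,170.3,16),1.439)
"
```

```text
time_s: 37.47
eef_pos: [586.4, 171.3, 21.7]
ee_rot: [0.043, 0.751, 0.659, 0.022]
force: [0.4, -0.9, -1.0]
grip_width: 0.174
t 37.47 at [586.4 171.3  21.7] yaw 1.439 | go [-1.1 -1.8  5.6] turn 0.0 grip 0.174 F [ 0.4 -0.9 -1. ]
```

```bash
python3 -m inch '[[-0.001,-0.001,0.003,0,0],[0,0,0.002,0,0],[0,0,0,0,0],[0,0,0,0,0],[0,0,0,0,0]]'
python3 -m inch '[[0,0,0,0,0.02],[0,0,0,0,0.022],[0,0,0,0,0.025],[0,0,0,0,0.03],[0,0,0,0,0.03]]'
python3 -m inch '[[0,0,0,0,0.03],[0,0,-0.02,0,0.03],[0,0,-0.04,0,0.03],[0,0,-0.04,0,0.03],[0,-0.03,0,0,0.03]]'
python3 -m inch '[[0,-0.04,0,0,0.03],[0,-0.04,0,0,0.03],[0,-0.04,0,0,0.03],[0,-0.03,0,0,0.03],[0,0,0,0,0.03]]'
python3 - <<'E'
from h import *
go((400,170,130),1.439)
im=capture("top")
cv2.imwrite("pics/t3.png",cv2.resize(im[110:300,175:455],None,fx=2.8,fy=2.8,interpolation=cv2.INTER_CUBIC))
E
```

```text
time_s: 37.88
eef_pos: [585.7, 170.1, 16.1]
ee_rot: [0.043, 0.751, 0.659, 0.022]
force: [-0.0, -0.2, -0.6]
grip_width: 0.178
time_s: 38.3
eef_pos: [586.2, 170.2, 16.8]
ee_rot: [0.043, 0.751, 0.659, 0.023]
force: [-0.1, -0.4, -0.7]
grip_width: 0.351
time_s: 38.72
eef_pos: [549.3, 176.5, 116.0]
ee_rot: [0.043, 0.752, 0.658, 0.022]
force: [1.9, 0.8, 1.4]
grip_width: 0.352
time_s: 39.13
eef_pos: [392.4, 196.6, 102.9]
ee_rot: [0.044, 0.752, 0.658, 0.024]
force: [0.8, -0.5, 0.1]
grip_width: 0.351
t 39.13 at [392.4 196.6 102.9] yaw 1.436 | go [-25.9  13.7 -25.3] turn -0.003 grip 0.351 F [ 0.8 -0.5  0.1]
```

View pics/t3.png

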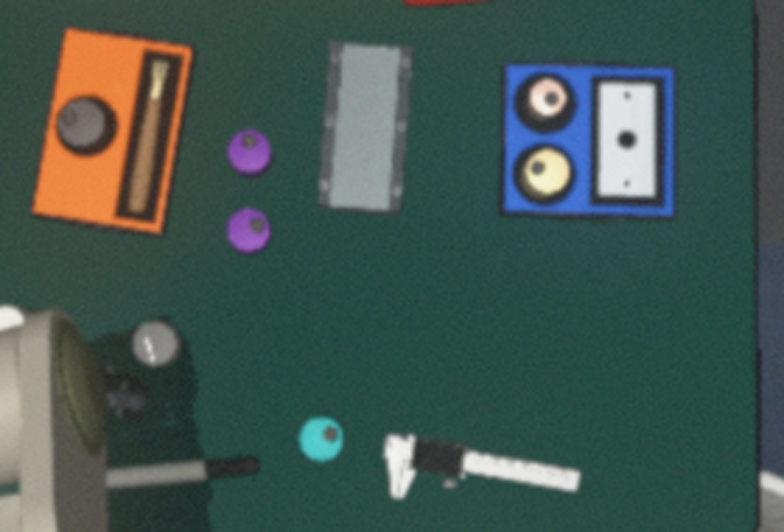

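```bash
python3 -m inch '[[0,0,-0.03,0,0.03],[0,0,-0.03,0,0.03],[0,0,-0.02,0,0.03],[0,0,0,0,0.03],[0,0,0,0,0.03]]'
python3 -c "
from rig import finish_job
print(finish_job())"
```

```text
time_s: 39.6
eef_pos: [390.6, 199.2, 188.0]
ee_rot: [0.045, 0.752, 0.657, 0.027]
force: [-0.3, 0.2, -0.3]
grip_width: 0.351
the job is handed in; nothing more can be done
None
```

Both kits are made up and the job is handed in, at about 39.6 s of robot time.

- **Blue tray:** I placed the copper and brass discs, then pushed the plate about 52 mm out of its holder. I gripped its overhanging end and lowered it into the bay.
- **Orange tray:** I placed the iron disc in its well, then the brush in its trough.

**Last checks:** the final top view shows each disc inside its well. The plate has dark clearance on all sides in its bay, and the brush is fully inside the trough. The silver disc is at the same pixel position as at the start. The look-alikes still in view haven't moved either. The jar was mostly hidden by the arm in that picture, but the gripper stayed above its height and the force readings stayed near zero.

**What went wrong or disagreed:**
- The first grip on the copper disc closed too high, so I opened, re-measured and gripped again.
- The top and wrist cameras disagreed by about 2–5 mm in x, so I aimed between them.
- The tool tilt drifted to roughly 5° by the end, so the brush was released slightly tilted but settled in the trough.
- The highest wrist force reading I saw was about 28 N, while closing on the iron disc.

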